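# Raise the hold-down arm of the loaded test station

### The arm

A 6-joint arm with a two-finger parallel gripper is mounted at the origin on the work surface. World frame = base frame: x ahead of the robot, y to its left, z up, the work surface at z = 0. Lengths are in mm, angles in rad, forces in N, time in s.
With the tool pointing down it reaches from about 300 to 775 mm from the base axis. Payload 14.6 kg.
Tool frame: the origin (TCP) lies on the centre line of the jaws, within the pads' length; the fingertips stand ctrl.tcp_to_tips ahead of it and the grasp point (between the pads) lies 11 mm behind it (ctrl.tcp_to_tips is the distance from the TCP to the fingertips, in mm); z points along the fingers, y is the line along which they close (so a half turn about z gives the same grasp; the last joint's range is limited). The gripper opens to 94 mm and grips with 3 to 60 N. Pads are 16 mm wide; open, the fingers measure 119 mm over their backs; the gripper's body (75 mm by 177 mm) begins 78 mm behind the grasp point.
Start: joints at [1.087, 0.3, 1.521, -0, 1.321, -0.067], TCP at [222.656, 502.905, 213.446] pointing down, gripper open.
Joint ranges: [-3.03, 3.03], [-0.79, 2.21], [0.23, 2.52], [-1.04, 4.18], [0, 3.07], [-2.55, 2.55]. Speed limits (rad/s): [2.22, 2.22, 2.57, 3.14, 3.14, 3.14].

### API

Orientations are given as a unit quaternion [x, y, z, w].
In Python, from plant import ctrl, vision gives the robot as it stands. The module is installed in compiled form; this text tells all that it offers.
- The arm moves only by the shell command python3 -m jog 'ROWS' [FORCE]. ROWS is JSON, a list that holds one entry, the list of rows, each a list of 5 numbers: the finger opening in mm, from 0 to 94, then the shift along the tool's x, y, z in mm, then the turn about the tool's z in rad. A call has 1 to 5 rows; each row is the pose to reach, as a shift and turn from the pose commanded when the call began, along the tool's axes at that moment; what a row does not reach only later rows make up. A row lasts 1/10 s, in which the tool goes at most 50 mm and 8.59 degrees, less where a joint would pass 70% of its speed; a pose out of reach is approached as far as the arm can. A call with a gripper value outside its range is refused whole. The fingers move at their own pace and stop on an object; FORCE is the grip in N (left out, the last holds). Time passes only in rows, so rows that repeat a pose let the fingers close. It gives the time, the measured TCP pose, the force, the opening and the grip force at its end, in the units of the state.
- ctrl.observe(): the state, without advancing time (a new reading comes with each control period).
- vision.camera(name): name is "scene" or "top" or "wrist"; returns a dict with "image" (400x640x3 uint8, red, green, blue), "camera_matrix" (3x3 intrinsics, pixels), "k1" (the pictures are not rectified: a ray, as slopes to the right and down, at radius r is drawn at 1 + k1 r^2 times it, then the intrinsics apply), "extrinsics" (4x4, takes a point from camera to world coordinates). Camera axes: x right, y down, z forward; pixel columns grow to the right and rows downward; lengths in mm; the calibration is good to about 2 mm. A picture is of the moment at which its call begins. There is no depth.
- ctrl.close_job(): hands the job in; it is judged then, once.
The state is a dict: "t": time; "joint_pos": joint angles; "dq": joint speeds; "effort": joint torques, N m; "position": TCP position; "eef_rot": TCP orientation; "ft_force": force on the tool from outside, world axes, zero at the start; "ft_torque": the same for the moment, N m; "grip_width": finger opening in mm; "finger_force": force on a finger pad.
Only numpy, scipy, OpenCV 4.12 (cv2) and the standard library are available. Lean on these libraries where they do the work, as an engineer would, in place of code of your own. Each camera call takes 0.05 s, during which the arm holds its last target. There are 200 camera calls.

### The job

Two board-test stations stand on the bench, and one has a circuit board in its nest. With the fingertips or the outside of the fingers, push that station's counterweighted hold-down arm up by its handle, past its balance point, so that it tips over and stays raised by itself. Do not fling it, leave the board lying in its nest, the other station's arm down and everything else where it is.

Things in the scene. Friction and masses are not known exactly. Their poses are not given: they have to be found in the camera images.
- station1: Test station with the board in its nest. Fixed aluminium base 215 x 130 x 16 mm (x -95 to 120, y +-65), black square nest 110 mm wide centred at x -30 (floor 26, rims 39 mm high), two grey cheeks 101 mm high at x 72 to 108 that carry the arm's hinge, steel counterweight roll 48 mm across above and behind the hinge. Origin on the table; x points from handle to hinge, z up
- station2: Test station with the empty nest. Fixed aluminium base 215 x 130 x 16 mm (x -95 to 120, y +-65), black square nest 110 mm wide centred at x -30 (floor 26, rims 39 mm high), two grey cheeks 101 mm high at x 72 to 108 that carry the arm's hinge, steel counterweight roll 48 mm across above and behind the hinge. Origin on the table; x points from handle to hinge, z up
- arm1 (a joint): The arm to raise. Hinge of station1's arm, rad: 0 = down on its lower stop, grows as the handle rises, upper stop 1.48 (upright). Front-heavy at first (1.2 to 1.6 N straight up at the handle lifts it), it balances somewhere between 0.6 and 0.9; beyond that it tips over by itself, damped, onto the upper stop within about 4 s and stays. Let go before, it sinks back to 0.
- arm2 (a joint): To be left down. Hinge of station2's arm, rad: 0 = down on its lower stop, grows as the handle rises, upper stop 1.48 (upright). Front-heavy at first (1.2 to 1.6 N straight up at the handle lifts it), it balances somewhere between 0.6 and 0.9; beyond that it tips over by itself, damped, onto the upper stop within about 4 s and stays. Let go before, it sinks back to 0.
- arm1_handle (a point): centre of the handle of arm1: black rubber bar 16 mm thick, 80 mm long, level along the station's y, at the arm's free end, 130 mm above the table when down; a bent 14 mm stem joins its middle from +x. Bare table beneath it; the base plate begins 35 mm further to +x. Moves on an arc of 226 mm radius about the hinge (down: 220 mm to -x of it and 50 mm above it)
- arm2_handle (a point): centre of the handle of arm2: black rubber bar 16 mm thick, 80 mm long, level along the station's y, at the arm's free end, 130 mm above the table when down; a bent 14 mm stem joins its middle from +x. Bare table beneath it; the base plate begins 35 mm further to +x. Moves on an arc of 226 mm radius about the hinge (down: 220 mm to -x of it and 50 mm above it)
- arm1_hinge (a point): centre of the hinge of arm1, 80 mm above the table, at x +90 mm of station1; the hinge axis is along the station's y
- arm2_hinge (a point): the same of station2
- board: bare brown circuit board, 90 x 90 x 4 mm with parts up to 7 mm high on it, 60 g, lying loose in the nest of one station, under the arm's rubber foot (which does not quite touch it); origin at the centre of its underside
- spray_can: upright spray can, 54 mm wide, 150 mm high, bystander; origin at the centre of its underside
- solder_reel: grey solder reel standing on its flange, 52 mm wide, 38 mm high, bystander; origin at the centre of its underside
- screwdriver: screwdriver lying on the bench, bystander; origin under its middle
- tin: open steel tin, 64 mm wide, 60 mm high, bystander; origin at the centre of its underside

How it is judged (in metres and radians):
On the way:
1. the robot's fingers push the arm over the board upwards (value of joint arm1 above 0.25 rad and contact force between the fingers and station1 above 0.2 N), for 0.1 s.
At the end, for the whole second after the job is handed in: The arm of the station with the board stands raised at its upper stop by itself (joint above 1.35 rad, below 0.05 rad/s), the other arm is down (below 0.06 rad), the board lies flat in its nest within 8 mm of where it was, and the bystanders are within 30 mm of where they were (value of joint arm1 above 1.35 rad and velocity of joint arm1 between -0.05 and 0.05 rad/s and value of joint arm2 below 0.06 rad and distance of board from where it was at the start of the episode below 0.008 m and angle between board's own z axis and vertical below 0.1 rad and distance of each of spray_can, solder_reel, screwdriver, tin from where it was at the start of the episode below 0.03 m); the robot touches nothing.
It fails at once if the arm is flung (faster than 2.5 rad/s) (velocity of joint arm1 above 2.5 rad/s).
It fails at once if the wrong arm is raised (value of joint arm2 above 0.15 rad).
It fails at once if the board is shifted or lifted out of its nest (distance of board from where it was at the start of the episode above 0.012 m).
It fails at once if a bystander is lifted, tipped or pushed away (distance of any of spray_can, solder_reel, screwdriver, tin from where it was at the start of the episode above 0.03 m or height (world z) of any of spray_can, solder_reel, screwdriver, tin above 0.025 m or angle between any of spray_can, solder_reel, tin's own z axis and vertical above 0.5 rad).
It also fails if it takes over 35 s, if anything falls off the work surface, if the arm or the gripper's body presses on something with over 40 N, if the wrist force passes 120 N, or if a joint passes its speed limit or range.

## Working session

There is one attempt and no reset: what is moved stays moved. The work goes in short steps, Python scripts to look and compute and a shell command to move; the robot and the scene stay as the last step left them, time stands still between calls to the robot, and variables do not carry over. Pictures are saved under pics/ and viewed, at most 10 in all, crops included, and the job is handed in when it is done.

```bash
mkdir -p pics
cat > h.py <<'E'
import numpy as np, cv2
from plant import ctrl, vision
def ray(c,u,v):
    K=np.array(c["camera_matrix"],float);k=c["k1"]
    d=np.array([(u-K[0,2])/K[0,0],(v-K[1,2])/K[1,1]]);s=d.copy()
    for _ in range(30): s=d/(1+k*(s@s))
    E=np.array(c["extrinsics"]);r=E[:3,:3]@np.array([s[0],s[1],1]);return E[:3,3],r/np.linalg.norm(r)
def onplane(c,u,v,z):
    o,r=ray(c,u,v);return o+r*(z-o[2])/r[2]
def cross(c1,p1,c2,p2):
    o1,r1=ray(c1,*p1);o2,r2=ray(c2,*p2)
    t=np.linalg.lstsq(np.c_[r1,-r2],o2-o1,rcond=None)[0]
    a,b=o1+r1*t[0],o2+r2*t[1];return (a+b)/2,np.linalg.norm(a-b)
def proj(c,p):
    E=np.linalg.inv(np.array(c["extrinsics"]));q=E[:3,:3]@np.array(p,float)+E[:3,3];s=q[:2]/q[2];s=s*(1+c["k1"]*(s@s));K=np.array(c["camera_matrix"]);return s[0]*K[0,0]+K[0,2],s[1]*K[1,1]+K[1,2]
E
python3 - <<'E'
from h import *
import pickle
for n in("scene","top"):
    c=vision.camera(n);cv2.imwrite(f"pics/{n}0.png",c["image"][:,:,::-1]);pickle.dump(c,open(n+"0.pkl","wb"))
    print(n,c["k1"],np.round(c["extrinsics"],2).tolist())
s=ctrl.observe();print(s["position"],s["eef_rot"],s["ft_force"],ctrl.tcp_to_tips)
E
```

```text
scene 0.010668350228747415 [[0.62, 0.62, -0.48, 1188.46], [0.79, -0.49, 0.38, -470.69], [0.0, -0.61, -0.79, 1084.51], [0.0, 0.0, 0.0, 1.0]]
top 0.035735876209296344 [[0.02, -0.98, 0.17, 356.18], [-1.0, -0.02, 0.01, -3.74], [-0.01, -0.17, -0.98, 1355.48], [0.0, 0.0, 0.0, 1.0]]
[222.54661097 502.72663963 212.95570657] [ 2.06880807e-01  9.78366023e-01 -4.83844207e-04 -1.47781660e-04] [ 0.27494154  0.73787582 -0.40240584] 8.0
```

View pics/scene0.png

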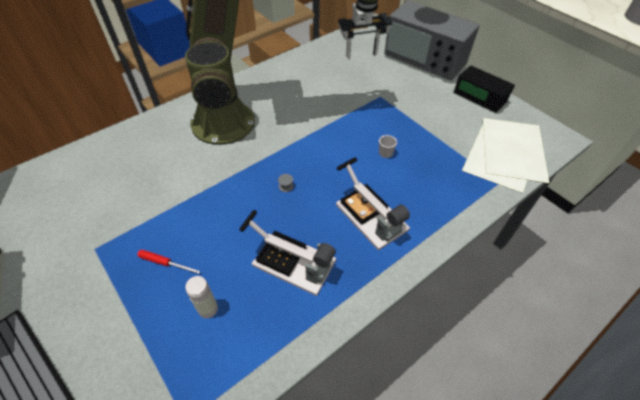

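View pics/top0.png

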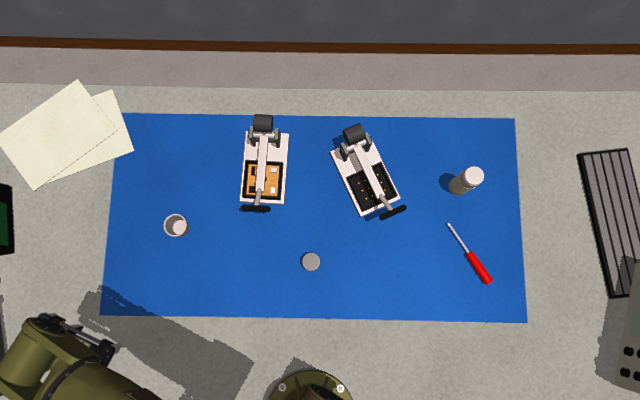

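The scene picture shows the board (orange) in the station with its handle at about (347,163). In the top picture that handle is at (255,209), its hinge at about (263,135), the tin at (175,226) and the reel at (311,261). The other station's handle is at (393,211) in the top picture.

Run:
```python
from h import *
import pickle
C={n:pickle.load(open(n+"0.pkl","rb")) for n in("scene","top")}
out={}
for n,(u,v),(w,h) in(("scene",(347,163),(16,12)),("top",(255,209),(22,9))):
    im=C[n]["image"];m=(im.max(2)<60).astype(np.uint8)
    r=np.zeros_like(m);r[v-h:v+h,u-w:u+w]=1;m*=r
    k,l,st,ce=cv2.connectedComponentsWithStats(m);i=1+st[1:,4].argmax()
    ys,xs=np.where(l==i);p=np.c_[xs,ys].astype(np.float32)
    print(n,st[i],ce[i],cv2.minAreaRect(p));out[n]=ce[i]
    a=cv2.PCACompute(p,None)[1][0];q=(p-p.mean(0))@a;e=[p.mean(0)+a*q.min(),p.mean(0)+a*q.max()];print(e);out[n+"e"]=e
print("handle",cross(C["scene"],out["scene"],C["top"],out["top"]))
for z in(130,):print([onplane(C["top"],*e,z).round(1) for e in out["tope"]],[onplane(C["scene"],*e,z).round(1) for e in out["scenee"]])
# base plate white
im=C["top"]["image"];hsv=cv2.cvtColor(im,cv2.COLOR_RGB2HSV)
blue=cv2.inRange(hsv,(100,120,60),(125,255,255));m=(255-blue)[100:230,225:305]
k,l,st,ce=cv2.connectedComponentsWithStats(m);print(st)
w=((im.min(2)>190)).astype(np.uint8);w[:, :235]=0;w[:,300:]=0;w[:110]=0;w[220:]=0
p=np.argwhere(w)[:,::-1].astype(np.float32);r=cv2.boxPoints(cv2.minAreaRect(p));print(r,[onplane(C["top"],*q,16).round(0) for q in r])
for nm,px,z in(("tin",(175,226),30),("reel",(311,261),38),("can",(473,177),150),("h2",(393,211),130)):print(nm,onplane(C["top"],*px,z).round())
big=cv2.resize(np.hstack([C["top"]["image"][105:225,225:305],C["scene"]["image"][140:260,325:415]]),None,fx=4,fy=4,interpolation=cv2.INTER_CUBIC);cv2.imwrite("pics/crop.png",big[:,:,::-1])
```

```text
scene [338 159  18  11  56] [346.19642857 163.625     ] ((346.5000305175781, 163.49998474121094), (2.9138574600219727, 19.23145866394043), 60.945396423339844)
[array([338.0566 , 168.10289], dtype=float32), array([354.90793, 158.83263], dtype=float32)]
top [241 205  29   7 158] [255.27848101 207.9556962 ] ((255.03695678710938, 207.9085693359375), (28.132610321044922, 5.5516676902771), 3.5763344764709473)
[array([240.99408, 207.09877], dtype=float32), array([269.073  , 208.78325], dtype=float32)]
handle (array([549.90952497, 154.71424279, 127.10445711]), np.float64(1.980373159764994))
[array([551.7, 193.3, 130. ]), array([548.4, 118.4, 130. ])] [array([550.2, 119.3, 130. ]), array([552.8, 187.4, 130. ])]
[[   0   15   80  115 5423]
 [   0    0   80  112 4977]]
[[239.6706  200.28235]
 [245.0647  130.15881]
 [288.34705 133.48822]
 [282.95294 203.61176]] [array([590., 216.,  16.]), array([803., 209.,  16.]), array([795.,  80.,  16.]), array([582.,  90.,  16.])]
tin [510. 395.  30.]
reel [417.   5.  38.]
can [ 639. -418.  150.]
h2 [ 548. -211.  130.]
```

View pics/crop.png

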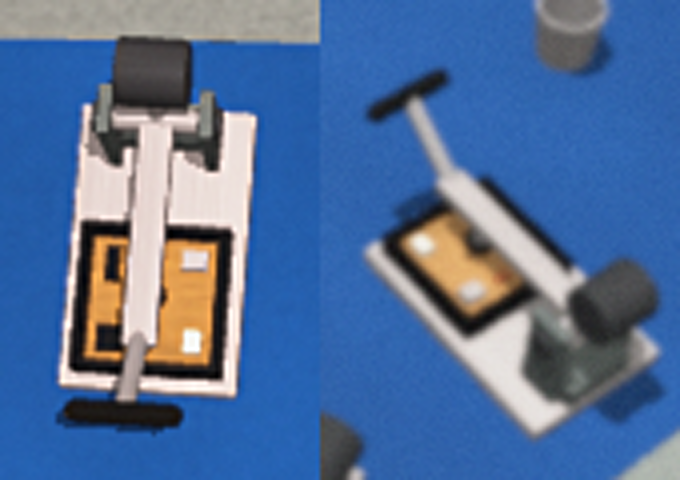

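The crop confirms that the board is in the left station, with its handle at about (551,155,128), its bar nearly along world y and its hinge near (771,146,80). I'll close the fingers and move to the robot's side of the handle.

```bash
python3 -m jog '[[[0,-45,-23,0,-0.1],[0,-90,-46,0,-0.2],[0,-130,-68,0,-0.3],[0,-175,-91,0,-0.37],[0,-220,-114,0,-0.37]]]'
```

```text
t: 0.6
position: [377.7, 308.7, 213.4]
eef_rot: [0.022, 1.0, -0.0, -0.0]
ft_force: [0.9, 0.4, 0.3]
grip_width: 57.4
finger_force: 0.0
```

```bash
python3 -m jog '[[[0,-33,-37,0,0],[0,-65,-74,0,0],[0,-97,-111,0,0],[0,-129,-148,0,0],[0,-129,-148,0,0]]]'
python3 - <<'E'
from h import *
import pickle
c=vision.camera("wrist");cv2.imwrite("pics/w1.png",c["image"][:,:,::-1]);pickle.dump(c,open("w1.pkl","wb"))
print(proj(c,[551,155,128]),proj(c,[500,155,205]))
E
```

```text
t: 1.1
position: [501.1, 152.6, 212.9]
eef_rot: [0.026, 1.0, -0.0, -0.0]
ft_force: [0.2, 1.3, 0.1]
grip_width: 17.3
finger_force: 0.0
(np.float64(326.07311716478875), np.float64(255.3549635184452)) (np.float64(324.594524947407), np.float64(241.0902047158606))
```

View pics/w1.png

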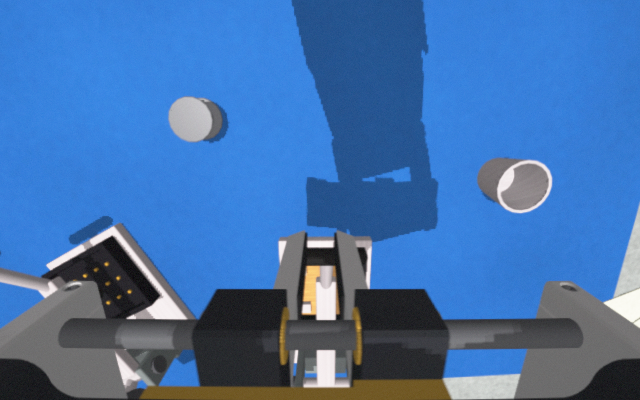

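The wrist view looks past the fingers at (295–350, 240). The board and stem are behind them at (322,285), centred, and the bar is hidden by the fingers at about row 240–255. Next I go down on the near side.

```bash
python3 -m jog '[[[0,0,2,30,0],[0,0,2,60,0],[0,0,2,90,0],[0,0,2,107,0],[0,0,2,107,0]]]' 20
python3 -m jog '[[[0,-5,0,0,0],[0,-10,0,0,0],[0,-15,0,0,0],[0,-20,0,0,0],[0,-20,0,0,0]]]'
python3 - <<'E'
from h import *
a=vision.camera("scene")["image"][110:210,290:410];b=vision.camera("top")["image"][130:230,195:315]
cv2.imwrite("pics/c2.png",cv2.resize(np.hstack([a,b]),None,fx=3.3,fy=3.3,interpolation=2)[:,:,::-1])
E
```

```text
t: 1.65
position: [497.2, 159.3, 104.3]
eef_rot: [0.023, 1.0, -0.001, -0.002]
ft_force: [0.2, 0.4, 1.1]
grip_width: 0.5
finger_force: 0.0
t: 2.15
position: [519.7, 157.6, 106.7]
eef_rot: [0.024, 1.0, 0.0, 0.0]
ft_force: [0.5, -0.3, 0.0]
grip_width: 0.3
finger_force: 0.0
```

View pics/c2.png

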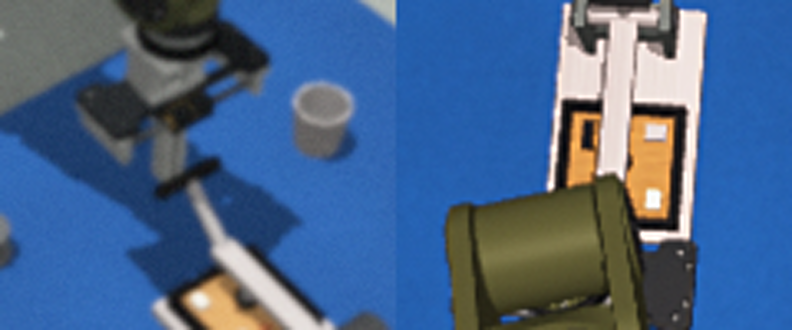

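The scene crop shows the closed fingers just on the robot's side of the bar, centred at about (170,165) and reaching below it. I'll creep in to contact.

```bash
python3 -m jog '[[[0,-4,0,0,0],[0,-8,0,0,0],[0,-11,0,0,0],[0,-14,0,0,0],[0,-14,0,0,0]]]'
```

```text
t: 2.75
position: [533.3, 156.9, 106.4]
eef_rot: [0.023, 1.0, -0.0, -0.0]
ft_force: [0.2, -0.4, 0.1]
grip_width: 0.5
finger_force: 0.0
```

```bash
python3 -m jog '[[[0,-2,0,0,0],[0,-4,0,0,0],[0,-5,0,-1,0],[0,-6,0,-3,0],[0,-7,0,-5,0]]]'
```

```text
t: 3.25
position: [535.1, 156.8, 109.6]
eef_rot: [0.023, 1.0, -0.001, -0.007]
ft_force: [-35.5, 1.1, 7.8]
grip_width: 0.4
finger_force: 18.1
```

```bash
python3 -m jog '[[[0,2,0,-4,0],[0,1,0,-10,0],[0,-1,0,-16,0],[0,-4,0,-22,0],[0,-6,0,-28,0]]]'
```

```text
t: 3.75
position: [543.6, 156.5, 138.9]
eef_rot: [0.023, 1.0, -0.0, -0.003]
ft_force: [-18.6, -0.3, 4.7]
grip_width: 0.6
finger_force: 8.6
```

```bash
python3 -m jog '[[[0,-3,0,-11,0],[0,-6.5,0,-19,0],[0,-11.5,0,-29,0],[0,-16,0,-37,0],[0,-21,0,-45,0]]]'
```

```text
t: 4.25
position: [566.3, 155.5, 185.0]
eef_rot: [0.023, 1.0, -0.0, -0.001]
ft_force: [-9.4, -0.4, 4.7]
grip_width: 0.5
finger_force: 4.5
```

```bash
python3 -m jog '[[[0,-7.5,0,-10,0],[0,-14.5,0,-18.5,0],[0,-22,0,-27,0],[0,-29.5,0,-35.5,0],[0,-38,0,-43,0]]]'
```

```text
t: 4.75
position: [605.0, 153.8, 228.6]
eef_rot: [0.023, 1.0, 0.0, 0.0]
ft_force: [-3.5, 0.8, 2.3]
grip_width: -0.0
finger_force: 1.5
```

```bash
python3 -m jog '[[[0,-8,0,-8,0],[0,-17,0,-14,0],[0,-26.5,0,-20.5,0],[0,-36,0,-27,0],[0,-46,0,-32.5,0]]]'
```

```text
t: 5.25
position: [651.4, 151.4, 260.4]
eef_rot: [0.023, 1.0, 0.0, 0.0]
ft_force: [-0.8, 1.2, -0.2]
grip_width: 0.8
finger_force: 0.2
```

```bash
python3 -m jog '[[[0,-8,0,-4,0],[0,-16,0,-7,0],[0,-24,0,-10,0],[0,-30,0,-12,0],[0,-30,0,-12,0]]]'; python3 -m jog '[[[0,8,0,0,0],[0,16,0,0,0],[0,24,0,0,0],[0,32,0,0,0],[0,32,0,0,0]]]'
python3 - <<'E'
from h import *
a=vision.camera("scene")["image"][90:250,290:430]
cv2.imwrite("pics/c3.png",cv2.resize(a,None,fx=3.3,fy=3.3,interpolation=2)[:,:,::-1])
E
```

```text
t: 5.75
position: [681.3, 149.9, 271.8]
eef_rot: [0.024, 1.0, -0.0, 0.0]
ft_force: [-0.5, 0.2, -0.6]
grip_width: 0.5
finger_force: 0.0
t: 6.25
position: [648.2, 151.8, 272.4]
eef_rot: [0.023, 1.0, 0.0, 0.0]
ft_force: [0.4, -0.4, 0.5]
grip_width: 0.8
finger_force: 0.0
```

View pics/c3.png

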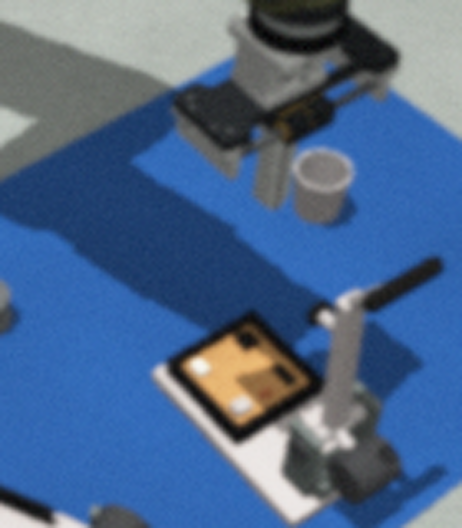

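The arm stands upright, the board is in its nest and the fingers are clear. I'll back off, wait for it to settle and look once more.

```bash
for i in 1 2 3; do python3 -m jog '[[[0,15,0,-3,0],[0,30,0,-6,0],[0,40,0,-8,0],[0,40,0,-8,0],[0,40,0,-8,0]]]'|head -2; done; for i in 1 2 3 4; do python3 -m jog '[[[0,0,0,0,0],[0,0,0,0,0],[0,0,0,0,0],[0,0,0,0,0],[0,0,0,0,0]]]' >/dev/null; done
python3 - <<'E'
from h import *
cv2.imwrite("pics/s4.png",vision.camera("scene")["image"][:,:,::-1]);s=ctrl.observe();print(s["t"],s["position"],s["ft_force"])
E
```

```text
t: 6.8
position: [609.2, 153.4, 280.0]
t: 7.3
position: [569.4, 155.2, 287.9]
t: 7.8
position: [529.4, 157.1, 295.9]
9.85 [528.99555884 157.16581705 295.94881433] [-0.34778606 -0.18633473  0.46748809]
```

View pics/s4.png

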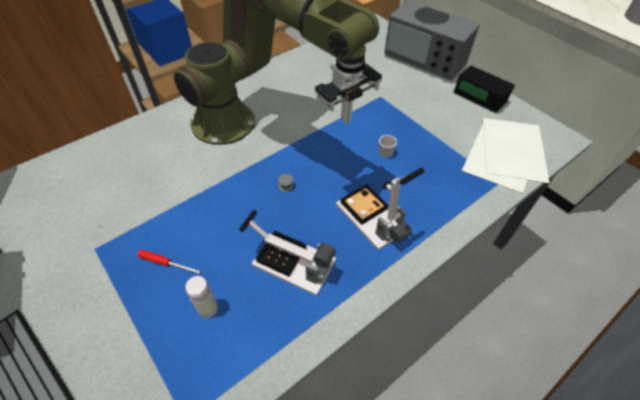

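The arm stands raised at (395,195), the board is in its nest at (363,204), and the other arm and the bystanders are where they were.

```bash
python3 -c "
from plant import ctrl
print(ctrl.close_job())"
```

```text
the job is handed in; nothing more can be done
None
```

I pushed station1's arm past its balance point and it now stands raised by itself; the last picture shows the board in its nest, the other arm down and the bystanders in place, and the job is handed in (no verdict was shown).

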